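Turn the board under the magnifier and bring up its lamp

TASK

Pushing gently with the closed fingertips on the bare spokes of the rotary board holder, turn it until the circuit board sits centred under the magnifier's lens, without touching the board or shifting the holder's foot. Then push the pointer arm on the lamp's control box clockwise (seen from above) all the way to its stop, so that the lamp is at full brightness. Only push: grip and lift nothing, and leave the other things on the bench where they are.

Things in the scene. Friction and masses are not known exactly. Their poses are not given: they have to be found in the camera images.
- foot: Heavy round foot (136 mm across, 2.5 kg, stands loose on the table) of the rotary board holder; origin at the centre of its underside, on the holder's vertical turning axis. Yaw carries no meaning for the work.
- holder (a joint): Turn of the holder's four-spoke cross about the upright axis through the foot, rad, growing anticlockwise seen from above; turns freely all the way round either way against light friction of 0.06 N m (about 0.7 N at the spokes) and stays where it is left. Hub 40 mm across, its top knob 92 mm above the table. Three spokes are bare, the fourth carries the circuit board.
- board: Green circuit board, 64 mm along its spoke by 52 mm across, on black clips at the end of the fourth spoke, its centre 122 mm from the axis; occupies heights 58 to 84 mm. Origin on the table-level plane below the board's centre; x axis points outward along its spoke. Not to be touched.
- board_mid (a point): Centre of the circuit board's top face, 73 mm above the table.
- spoke_left (a point): Outer end of the bare spoke 90 deg anticlockwise (from above) of the board, on its centre line, 125 mm from the axis and 63 mm above the table. Every spoke is a level aluminium bar 12 mm wide, from 55 to 71 mm above the table.
- spoke_back (a point): Outer end of the bare spoke straight across from the board, on its centre line, 125 mm from the axis and 63 mm above the table.
- spoke_right (a point): Outer end of the bare spoke 90 deg clockwise (from above) of the board, on its centre line, 125 mm from the axis and 63 mm above the table. Every spoke is a level aluminium bar 12 mm wide, from 55 to 71 mm above the table.
- lens (a point): Centre of the magnifier's round lens, level, in a white lamp ring 102 mm across over all, 206 to 224 mm above the table; it hangs over the circle that the board's centre sweeps, on the side of the holder away from the robot. Axes: x points along its level bracket (12 mm thick) to an upright post 190 mm away (top 242 mm) on a round foot. The magnifier does not move.
- control: Grey box of the magnifier's lamp control, 110 mm (x) by 100 mm (y) by 45 mm high, fastened to the table, left or right of the holder. Origin at the centre of its underside, below the pointer's upright pivot; its x axis points away from the robot, give or take 0.3 rad.
- pointer (a joint): Turn of the black pointer arm on top of the control box, rad, growing CLOCKWISE seen from above, between stops at 0 and 1.75. At 0 the arm points 50 deg left (anticlockwise) of the box's x axis, at 1.75 it points 50 deg right of it: full brightness. It stays where left; friction 0.03 N m.
- pointer_tip (a point): Outer end of the pointer arm, 62 mm from the pivot, 60 mm above the table. The arm is a bar 11 mm wide, from 53 to 67 mm above the table; its hub is 28 mm across.
- meter: Loose yellow multimeter 130 x 75 x 32 mm with a dial to 39 mm, lying on the other side from the control box. Leave alone.
- flux: Loose small jar, 44 mm across and 30 mm high, near the holder. Leave alone.
- driver: Loose screwdriver lying in front of the holder. Leave alone.
- spool: Loose grey spool, 56 mm across and 35 mm high. Leave alone.
- cup: Loose white cup, 76 mm across and 85 mm high. Leave alone.
- wrench: Loose 130 mm wrench lying on the table. Leave alone.
- bits: Loose clear compartment tray 90 x 65 x 28 mm. Leave alone.
There are look-alikes about, which are no part of the job. What is shaped like the control but purple or turquoise is not meant.

How it is judged:
By the outcome, as a careful person would: the job done as asked, in the order asked, and still so for the second after the job is handed in, with the robot touching nothing.
It also fails if it takes over 64 s, if anything falls off the work surface, if the arm or the gripper's body presses on something with over 40 N, if the wrist force passes 120 N, or if a joint passes its speed limit or range.

ROBOT

A 6-joint arm with a two-finger parallel gripper is mounted at the origin on the work surface. World frame = base frame: x ahead of the robot, y to its left, z up, the work surface at z = 0. Lengths are in m, angles in rad, forces in N, time in s.
With the tool pointing down it reaches from about 0.35 to 0.975 m from the base axis. Payload 4.9 kg.
Tool frame: the origin (TCP) lies midway between the tips of the shut fingers; the grasp point (between the pads) lies 19 mm behind it; z points along the fingers, y is the line along which they close (so a half turn about z gives the same grasp; the last joint's range is limited). The gripper opens to 85 mm and grips with 20 to 120 N. Pads are 22 mm wide; open, the fingers measure 114 mm over their backs; the gripper's body (76 mm by 85 mm) begins 54 mm behind the grasp point. The pads swing forward as they close: fully open they stand 13 mm farther back than shut.
Start: joints at [1.225, 0.053, 1.613, -0, 1.476, -0.119], TCP at [0.141, 0.609, 0.231] pointing down, gripper open.
Joint ranges: [-3.01, 3.01], [-1.01, 2.22], [0.06, 2.58], [-1.02, 4.17], [0.09, 2.62], [-3.14, 3.14]. Speed limits (rad/s): [2.57, 2.57, 3.14, 3.14, 3.14, 3.14].

INTERFACE

Orientations are given as a rotation vector (axis times angle).
In Python, from station import ctrl, optics, job gives the robot as it stands.
- The arm moves only by the shell command python3 -m jog 'ROWS' [OPENING] [FORCE]. ROWS is JSON, a list of rows, each a list of 2 entries, a list of its own where there are three numbers: the shift along the tool's x, y, z in m, then the turn, a rotation vector about the tool's x, y, z in rad. A call has 1 to 5 rows; each row is the pose to reach, as a shift and turn from the pose commanded when the call began, along the tool's axes at that moment; what a row does not reach only later rows make up. A row lasts 1/10 s, in which the tool goes at most 50 mm and 8.59 degrees, less where a joint would pass 70% of its speed; a pose out of reach is approached as far as the arm can. A call with a gripper value outside its range is refused whole. OPENING is the opening, from 0 (shut) to 1 (fully open), set as the call begins (- or left out, the last holds). The fingers move at their own pace and stop on an object; FORCE is the grip in N (left out, the last holds). Time passes only in rows, so rows that repeat a pose let the fingers close. It gives the time, the measured TCP pose, the force, the opening and the grip force at its end, in the units of the state.
- ctrl.get_obs(): the state, without advancing time (a new reading comes with each control period).
- optics.get_image(name): name is "scene" or "top" or "wrist"; returns a dict with "image" (384x512x3 uint8, blue, green, red), "fx", "fy", "cx", "cy" (pixels), "D" ([k1, k2, p1, p2, k3] as OpenCV has them; the pictures are not rectified), "rvec" (rotation vector, rad) and "tvec" (3), from world to camera coordinates, as OpenCV has them; the wrist camera has in their place "mount" (4x4, takes a point from camera to tool coordinates, whose origin is the TCP and whose axes are the flange's). Camera axes: x right, y down, z forward; pixel columns grow to the right and rows downward; lengths in m; the calibration is good to about 2 mm. A picture is of the moment at which its call begins: read the wrist's pose just before it. There is no depth.
- job.finish_job(): hands the job in; it is judged then, once.
The state is a dict: "t": time; "q": joint angles; "dq": joint speeds; "effort": joint torques, N m; "tool_pos": TCP position; "tool_rot": TCP orientation; "contact_force": force on the tool from outside, world axes, zero at the start; "wrist_torque": the same for the moment, N m; "opening": finger opening in m; "grip_force": force on a finger pad.
Only numpy, scipy, OpenCV 4.12 (cv2) and the standard library are available. Lean on these libraries where they do the work, as an engineer would, in place of code of your own. Each camera call takes 0.05 s, during which the arm holds its last target. There are 200 camera calls.

## Working session

There is one attempt and no reset: what is moved stays moved. The work goes in short steps, Python scripts to look and compute and a shell command to move; the robot and the scene stay as the last step left them, time stands still between calls to the robot, and variables do not carry over. Pictures are saved under pics/ and viewed, at most 10 in all, crops included, and the job is handed in when it is done.

```bash
mkdir -p pics; cat > h.py <<'E'
import numpy as np, cv2
from station import ctrl, optics, job
from scipy.spatial.transform import Rotation as R
def shot(name,fn=None):
    o=ctrl.get_obs(); d=optics.get_image(name); d['obs']=o
    if fn: cv2.imwrite('pics/'+fn,d['image'])
    return d
def cam(d):
    K=np.array([[d['fx'],0,d['cx']],[0,d['fy'],d['cy']],[0,0,1.]])
    if 'mount' in d:
        T=np.eye(4);T[:3,:3]=R.from_rotvec(d['obs']['tool_rot']).as_matrix();T[:3,3]=d['obs']['tool_pos']
        T=T@np.array(d['mount']); Rc=T[:3,:3]; c=T[:3,3]
    else:
        Rw=cv2.Rodrigues(np.array(d['rvec'],float))[0]; Rc=Rw.T; c=-Rw.T@np.array(d['tvec'],float).ravel()
    return K,np.array(d['D'],float),Rc,c
def onz(d,uv,z):
    K,D,Rc,c=cam(d); p=cv2.undistortPoints(np.array(uv,float).reshape(-1,1,2),K,D).reshape(-1,2)
    r=np.c_[p,np.ones(len(p))]@Rc.T
    return c+r*((np.asarray(z)-c[2])/r[:,2])[:,None]
def proj(d,P):
    K,D,Rc,c=cam(d); rv=cv2.Rodrigues(Rc.T)[0]
    return cv2.projectPoints(np.array(P,float).reshape(-1,1,3),rv,-Rc.T@c,K,D)[0].reshape(-1,2)
E
python3 - <<'E'
from h import *
a=shot('top','top0.png')
b=shot('scene','scene0.png')
for d in(a,b): print(cam(d)[3].round(3), d['fx'])
o=ctrl.get_obs(); print(o['tool_pos'],o['tool_rot'],o['t'])
print(R.from_rotvec(o['tool_rot']).as_matrix().round(3))
E
```

```text
[0.429 0.01  1.497] 490.13296394213756
[ 1.396 -0.26   0.886] 463.485290288481
[0.14032651 0.60843759 0.23017142] [-3.55466977e-01 -3.12098128e+00  2.90829999e-03] 0.1
[[-0.974  0.225 -0.001]
 [ 0.225  0.974 -0.002]
 [ 0.    -0.002 -1.   ]]
```

View pics/top0.png

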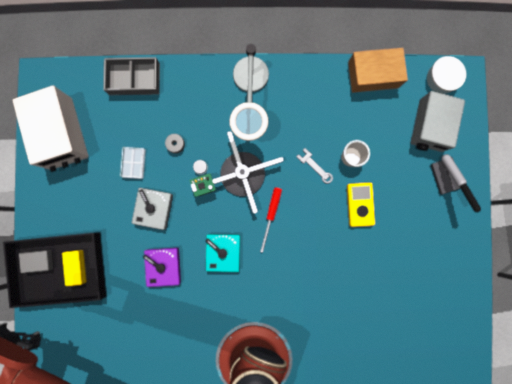

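View pics/scene0.png

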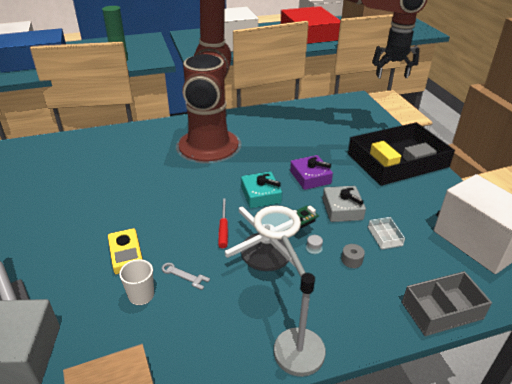

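Top view (up = +x, left = +y): holder hub ~(242,172), board ~(203,184), lens ~(249,121). Boxes shaped like the control: grey (152,209), purple (162,267), turquoise (222,253). The grey one fits: right colour, and level with the holder on the side opposite the meter. An enlarged crop will confirm it.

```bash
python3 - <<'E'
from h import *
d=shot('top'); im=d['image']
cv2.imwrite('pics/c1.png',cv2.resize(im[95:245,120:300],None,fx=4.4,fy=4,interpolation=cv2.INTER_CUBIC) if 0 else cv2.resize(im[95:245,120:300],None,fx=4,fy=4,interpolation=cv2.INTER_CUBIC))
hsv=cv2.cvtColor(im,cv2.COLOR_BGR2HSV)
# teal table hue
print(hsv[220,300],hsv[184,203],hsv[209,160],hsv[172,260],hsv[185,240])
E
```

```text
[ 96 166 152] [64 25 72] [ 72   6 208] [160  14  54] [143  16  63]
```

View pics/c1.png

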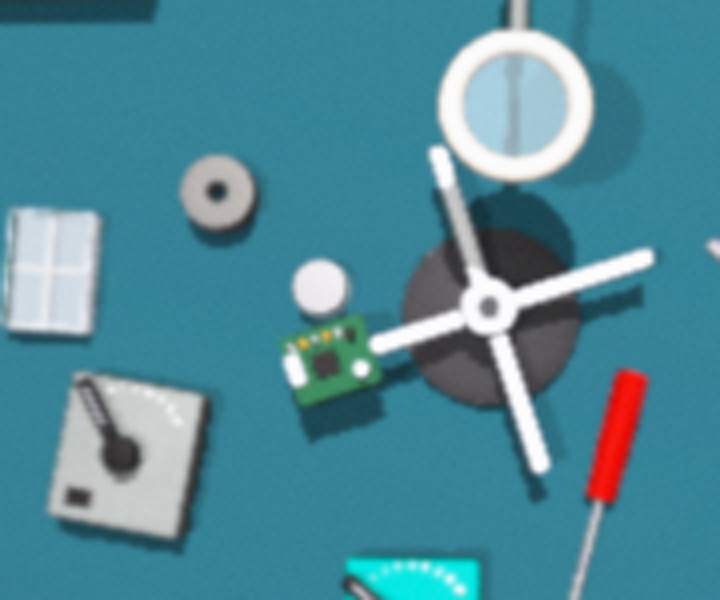

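The crop shows the grey box with its pointer: hub (120,455), tip (84,382), pointing up-left near the low stop. The board is at crop (333,360), the hub at (489,306), the lens at (516,106), and the bare spoke ends at (437,152), (648,257) and (541,467). Next I turn these into positions.

```bash
python3 - <<'E'
from h import *
d=shot('top'); s=shot('scene')
f=lambda u,v:((u+.5)/4-.5+120,(v+.5)/4-.5+95)
pts=dict(hub=(489,306,.092),up=(437,152,.071),right=(648,257,.071),down=(541,467,.071),board=(333,360,.073),lens=(516,106,.224),phub=(120,455,.067),ptip=(84,382,.067),TL=(78,374,.045),TR=(208,395,.045),BL=(52,515,.045),BR=(180,540,.045),jar=(320,288,.03),spool=(217,192,.035),drv=(630,375,.02))
P={k:onz(d,[f(u,v)],z)[0] for k,(u,v,z) in pts.items()}
for k,p in P.items(): print(k,p.round(4),proj(s,p).round(1))
# lens from circle fit
h=P['hub']
for k in('up','right','down','board','lens'):
    v=P[k]-h; print(k,'r',np.hypot(v[0],v[1]).round(4),'ang',np.degrees(np.arctan2(v[1],v[0])).round(1))
v=P['ptip']-P['phub'];print('pointer',np.hypot(*v[:2]),np.degrees(np.arctan2(v[1],v[0])))
for a,b in(('BL','TL'),('BR','TR')):
    v=P[a]*-1+P[b];print(np.hypot(*v[:2]),np.degrees(np.arctan2(v[1],v[0])))
print(sum(P[k] for k in('TL','TR','BL','BR'))/4)
E
```

```text
hub [0.5693 0.0304 0.092 ] [[265.6 226.6]]
up [0.6852 0.0684 0.071 ] [[295.4 261.2]]
right [ 0.6068 -0.0858  0.071 ] [[225.1 251.9]]
down [ 0.4536 -0.0065  0.071 ] [[239.5 207.6]]
board [0.5324 0.1446 0.073 ] [[301.5 214.8]]
lens [0.688  0.0102 0.224 ] [[275.2 218.5]]
phub [0.464  0.3017 0.067 ] [[343.3 191.4]]
ptip [0.5178 0.3286 0.067 ] [[360.3 201. ]]
TL [0.5251 0.3381 0.045 ] [[363.4 208. ]]
TR [0.5089 0.2404 0.045 ] [[329.5 210.8]]
BL [0.4201 0.3572 0.045 ] [[352.7 185.4]]
BR [0.4013 0.2612 0.045 ] [[321.  187.2]]
jar [0.5899 0.1584 0.03  ] [[313.2 239.6]]
spool [0.6625 0.2358 0.035 ] [[352.1 251.1]]
drv [ 0.5236 -0.0748  0.02  ] [[222.1 243.1]]
up r 0.122 ang 18.1
right r 0.1221 ang -72.1
down r 0.1214 ang -162.3
board r 0.12 ang 107.9
lens r 0.1204 ang -9.7
pointer 0.06008596257373672 26.58373552769598
0.10672008997120139 -10.312518300885621
0.10956966989698125 -10.928434332976291
[0.46385348 0.29920777 0.045     ]
```

Everything fits: spokes at r ≈ 0.122, board at 108°, lens at −9.7°, and box size and axis (−10.5°) are right. The board has to turn about 117.5° clockwise. I'll push the "left" spoke (198°) from its near/right side, sweeping through the robot's side well away from the lens. First I approach at height with the fingers shut.

```bash
A='[[[-0.032,-0.037,0],[0,0,0]],[[-0.064,-0.074,0],[0,0,0]],[[-0.096,-0.111,0],[0,0,0]],[[-0.128,-0.148,0],[0,0,0]],[[-0.160,-0.185,0],[0,0,0]]]'
python3 -m jog '[[[-0.032,-0.037,0],[0,0,0]],[[-0.064,-0.074,0],[0,0,0]],[[-0.096,-0.111,0],[0,0,0]],[[-0.128,-0.148,0],[0,0,0]],[[-0.160,-0.185,0],[0,0,0]]]' 0 20
python3 -m jog '[[[-0.032,-0.037,0],[0,0,0]],[[-0.064,-0.074,0],[0,0,0]],[[-0.096,-0.111,0],[0,0,0]],[[-0.128,-0.148,0],[0,0,0]],[[-0.160,-0.185,0],[0,0,0]]]'
python3 -m jog '[[[-0.032,-0.037,0],[0,0,-0.11]],[[-0.064,-0.074,0],[0,0,-0.22]],[[-0.096,-0.111,0],[0,0,-0.33]],[[-0.128,-0.148,0],[0,0,-0.44]],[[-0.160,-0.185,0],[0,0,-0.54]]]'
cat > st.py <<'E'
from h import *
import sys
o=ctrl.get_obs(); M=R.from_rotvec(o['tool_rot']).as_matrix()
print(o['t'],o['tool_pos'].round(4) if hasattr(o['tool_pos'],'round') else o['tool_pos'],'yaw_y',np.degrees(np.arctan2(M[1,1],M[0,1])).round(1),'F',np.round(o['contact_force'],2))
if len(sys.argv)>1:
    t=np.array(eval(sys.argv[1])); print('tool shift',(M.T@(t-np.array(o['tool_pos']))).round(4))
E
python3 st.py '(0.488,-0.043,0.23)'
```

```text
t: 0.75
tool_pos: [0.2552, 0.391, 0.2312]
tool_rot: [0.354, 3.121, 0.0]
contact_force: [1.6, 0.7, 1.5]
opening: 0.0121
grip_force: 0.0
t: 1.25
tool_pos: [0.3696, 0.1747, 0.2315]
tool_rot: [0.355, 3.12, 0.001]
contact_force: [0.8, 0.4, 0.2]
opening: -0.0001
grip_force: 0.0
t: 1.75
tool_pos: [0.484, -0.0419, 0.2314]
tool_rot: [-0.495, 3.102, -0.0]
contact_force: [0.7, 0.7, 0.7]
opening: -0.0001
grip_force: 0.0
1.75 [ 0.484  -0.0419  0.2314] yaw_y 108.2 F [0.73 0.65 0.71]
tool shift [-0.0035 -0.0023  0.0014]
```

```bash
python3 - <<'E'
from h import *
d=shot('wrist'); im=d['image'].copy()
u=np.radians(197.9)
for n,p in dict(tip=(0.5693+.125*np.cos(u),0.0304+.125*np.sin(u),.071),hub=(.5693,.0304,.092),contact=(0.5693+.1*np.cos(u),0.0304+.1*np.sin(u),.071),start=(.488,-.043,.05)).items():
    q=proj(d,p)[0]; print(n,q.round(0)); 
    if abs(q).max()<2000: cv2.circle(im,tuple(int(x) for x in q),4,(0,0,255),1)
cv2.imwrite('pics/w1.png',im)
E
```

```text
tip [300. 155.]
hub [298. 280.]
contact [299. 180.]
start [254. 175.]
```

View pics/w1.png

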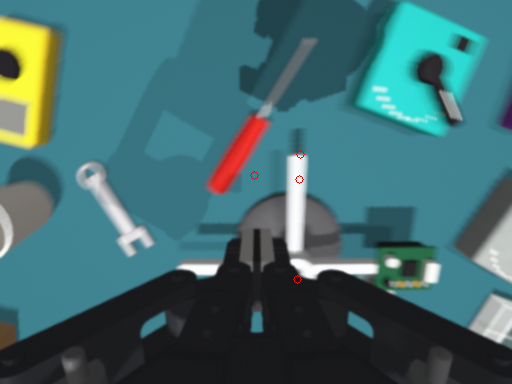

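The wrist view shows the spoke end at (298,155), against a projection of (300,155), and the drop spot beside it is free. The screwdriver lies lower, at (240,150). I descend, then creep into contact.

```bash
python3 -m jog '[[[0,0,0.045],[0,0,0]],[[0,0,0.09],[0,0,0]],[[0,0,0.135],[0,0,0]],[[-0.003,0,0.17],[0,0,0]],[[-0.004,0,0.183],[0,0,0]]]'
python3 -m jog '[[[0,0.003,0],[0,0,0]],[[0,0.006,0],[0,0,0]],[[0,0.009,0],[0,0,0]],[[0,0.012,0],[0,0,0]],[[0,0.015,0],[0,0,0]]]'
python3 st.py
```

```text
t: 2.3
tool_pos: [0.4841, -0.0377, 0.044]
tool_rot: [0.489, -3.096, -0.004]
contact_force: [-0.3, -0.1, -0.2]
opening: 0.0002
grip_force: 0.0
t: 2.8
tool_pos: [0.4835, -0.0241, 0.0498]
tool_rot: [-0.49, 3.101, -0.001]
contact_force: [-0.1, -0.4, 0.0]
opening: -0.0
grip_force: 0.0
2.8 [ 0.4835 -0.0241  0.0498] yaw_y 108.0 F [-0.08 -0.41  0.03]
```

```bash
python3 -m jog '[[[0,0.0015,0],[0,0,0]],[[0,0.003,0],[0,0,0]]]'
for i in 1 2; do python3 -m jog '[[[0.0011,0.0052,0],[0,0,0.0524]],[[0.0018,0.0104,0],[0,0,0.1047]],[[0.0023,0.0156,0],[0,0,0.1571]],[[0.0025,0.0209,0],[0,0,0.2094]],[[0.0025,0.0261,0],[0,0,0.2618]]]' | grep -E 't:|pos|force'; done
cat > hol.py <<'E'
from h import *
d=shot('top'); hsv=cv2.cvtColor(d['image'],cv2.COLOR_BGR2HSV)
m=cv2.inRange(hsv,(45,90,50),(80,255,200)); m[:90]=0;m[225:]=0;m[:,:170]=0;m[:,320:]=0
m=cv2.morphologyEx(m,cv2.MORPH_CLOSE,np.ones((7,7)))
c=max(cv2.findContours(m,0,2)[0],key=cv2.contourArea); u=cv2.minAreaRect(c)
p=onz(d,[u[0]],.073)[0]; v=p-np.array([.5693,.0304,0]); o=ctrl.get_obs(); w=np.array(o['tool_pos'])-[.5693,.0304,0]
print('board',p.round(4),cv2.contourArea(c),'r',np.hypot(*v[:2]).round(4),'ang',np.degrees(np.arctan2(v[1],v[0])).round(1),'tool r',np.hypot(*w[:2]).round(4),'ang',np.degrees(np.arctan2(w[1],w[0])).round(1))
# foot: dark
cv2.imwrite('pics/last.png',cv2.resize(d['image'][95:245,120:300],None,fx=4,fy=4))
E
python3 st.py; python3 hol.py
```

```text
t: 3.0
tool_pos: [0.4818, -0.0212, 0.0486]
tool_rot: [-0.49, 3.103, -0.0]
contact_force: [-1.1, -0.7, -0.6]
opening: 0.0
grip_force: 0.0
t: 3.5
tool_pos: [0.4712, 0.0026, 0.0484]
tool_rot: [0.077, -3.141, 0.001]
contact_force: [-0.2, -0.6, 1.3]
grip_force: 0.4
t: 4.0
tool_pos: [0.4672, 0.0286, 0.0483]
tool_rot: [-0.333, -3.123, 0.001]
contact_force: [-0.5, -0.9, 0.3]
grip_force: 0.4
4.0 [0.4672 0.0286 0.0483] yaw_y 77.8 F [-0.46 -0.86  0.31]
board [0.5887 0.1497 0.073 ] 297.0 r 0.1209 ang 80.8 tool r 0.1021 ang -179.4
```

The board has moved to 80.8° and forces are small. I keep sweeping: 75° more, then look.

```bash
for i in 1 2 3 4 5; do python3 -m jog '[[[0.0011,0.0052,0],[0,0,0.0524]],[[0.0018,0.0104,0],[0,0,0.1047]],[[0.0023,0.0156,0],[0,0,0.1571]],[[0.0025,0.0209,0],[0,0,0.2094]],[[0.0025,0.0261,0],[0,0,0.2618]]]' | grep -E 'pos|contact'; [ $i = 2 ] && python3 hol.py; done
python3 st.py; python3 hol.py
```

```text
tool_pos: [0.4701, 0.0547, 0.0481]
contact_force: [-0.4, -1.0, -0.6]
tool_pos: [0.4797, 0.0791, 0.0481]
contact_force: [-1.1, -0.7, -0.7]
board [0.6457 0.1245 0.073 ] 309.0 r 0.1213 ang 50.9 tool r 0.1017 ang 151.1
tool_pos: [0.4954, 0.1001, 0.0481]
contact_force: [-0.4, 0.0, 1.1]
tool_pos: [0.516, 0.1164, 0.048]
contact_force: [-0.1, 0.6, 0.2]
tool_pos: [0.5401, 0.1268, 0.048]
contact_force: [-0.4, 0.9, 0.5]
6.6 [0.5401 0.1268 0.048 ] yaw_y 2.9 F [-0.39  0.95  0.55]
board [0.6711 0.057  0.073 ] 41.0 r 0.1052 ang 14.6 tool r 0.1005 ang 106.4
```

View pics/last.png

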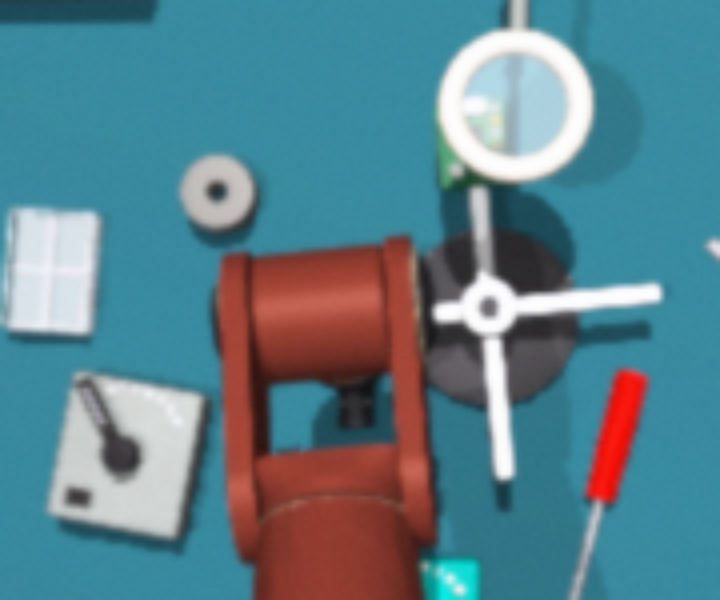

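The board is now partly under the lens from the left: lens crop (516,106), board ~(475,130). The arm hides nothing essential. I measure the holder angle from the two visible spokes, and the lens centre from both cameras.

```bash
cat > ang.py <<'E'
from h import *
H=np.array([.5694,.0307])
def lens():
    out=[]
    for n,c0,hs in(('top',(249,121),26),('scene',(277,221),30)):
        d=shot(n); im=d['image']; g=im.min(2); m=(g>175).astype(np.uint8)
        M=np.zeros_like(m); cv2.circle(M,c0,hs,1,-1); m*=M
        m=cv2.morphologyEx(m,cv2.MORPH_OPEN,np.ones((3,3)))
        c=max(cv2.findContours(m,0,1)[0],key=cv2.contourArea); e=cv2.fitEllipse(cv2.convexHull(c))
        print(n,np.round(e[0],1),np.round(e[1],1),onz(d,[e[0]],.217)[0].round(4)); 
def spokes(exp):
    d=shot('top'); g=d['image'].min(2); v,u=np.where(g>150)
    P=onz(d,np.c_[u,v],.071)[:,:2]-H
    r=np.hypot(*P.T); a=np.degrees(np.arctan2(P[:,1],P[:,0]))
    for off,nm in((180,'back'),(-90,'right'),(90,'left')):
        for _ in range(2):
            e=exp+off; da=(a-e+180)%360-180
            k=(r>.03)&(r<.135)&(np.abs(r*np.sin(np.radians(da)))<.014)&(abs(da)<60)
            if k.sum()<20: break
            # line fit orientation
            vx,vy,x0,y0=cv2.fitLine(P[k].astype(np.float32),2,0,.01,.01).ravel()
            an=np.degrees(np.arctan2(vy,vx)); an=e+((an-e+90)%180-90)
        if k.sum()>=20: print(nm,k.sum(),'board ang line',round((an-off+180)%360-180,2),'offset at hub mm',round(1000*float(x0*vy-y0*vx),1),'rmax',r[k].max().round(4))
if __name__=='__main__':
    import sys
    lens(); spokes(float(sys.argv[1]))
E
python3 ang.py 4
```

```text
top [248.6 119.4] [37.3 41.6] [0.6941 0.0103 0.217 ]
scene [274.5 220.2] [32.3 52.3] [0.6853 0.0096 0.217 ]
back 165 board ang line 3.89 offset at hub mm 0.6 rmax 0.1238
right 174 board ang line 4.27 offset at hub mm -0.3 rmax 0.124
```

The holder is at +4.1° and the target is −9.7° (lens y ≈ 0.010 in both views). I push 12° more, slowly.

```bash
python3 -m jog '[[[0.0009,0.0041,0],[0,0,0.0419]],[[0.0015,0.0083,0],[0,0,0.0838]],[[0.0020,0.0125,0],[0,0,0.1257]],[[0.0024,0.0166,0],[0,0,0.1676]],[[0.0026,0.0209,0],[0,0,0.2094]]]' | grep -E 'pos|contact'
python3 -m jog '[[[0,0,0],[0,0,0]]]' | grep contact
python3 ang.py -8; python3 st.py
```

```text
tool_pos: [0.5606, 0.1304, 0.0481]
contact_force: [-1.0, -0.2, 0.0]
contact_force: [0.1, -0.1, 0.2]
top [248.8 118.7] [37.5 43.1] [0.6958 0.0097 0.217 ]
scene [268.2 221. ] [36.5 63.4] [ 0.684  -0.0042  0.217 ]
back 164 board ang line -7.77 offset at hub mm -0.2 rmax 0.1244
right 173 board ang line -7.84 offset at hub mm 0.6 rmax 0.1244
left 25 board ang line 29.6 offset at hub mm -23.1 rmax 0.0443
7.55 [0.5608 0.1304 0.0483] yaw_y -9.0 F [-0.62  0.56  0.81]
```

```bash
python3 -m jog '[[[0.0003,0.0016,0],[0,0,0.016]],[[0.0006,0.0032,0],[0,0,0.032]],[[0.0006,0.0032,0],[0,0,0.032]]]' | grep -E 'pos|contact'
python3 -m jog '[[[0,-0.003,0],[0,0,0]],[[0,-0.009,0],[0,0,0]],[[0,-0.018,0],[0,0,0]],[[0,-0.025,0],[0,0,0]]]' | grep -E 'pos|contact'
python3 - <<'E'
from h import *
import ang
ang.spokes(-9.7)
a=shot('top')['image'];b=shot('scene')['image']
r=lambda i:cv2.resize(i,(480,480),interpolation=cv2.INTER_CUBIC)[:, :400]
cv2.imwrite('pics/v2.png',np.hstack([r(a[90:150,219:279]),r(b[180:260,237:317])]))
E
python3 st.py
```

```text
tool_pos: [0.5644, 0.1305, 0.0483]
contact_force: [0.0, -0.3, -0.2]
tool_pos: [0.5387, 0.1355, 0.0481]
contact_force: [-0.4, -0.3, -0.2]
back 164 board ang line -9.49 offset at hub mm -0.3 rmax 0.1248
right 170 board ang line -9.34 offset at hub mm 0.2 rmax 0.1248
left 39 board ang line -15.98 offset at hub mm -3.6 rmax 0.0535
8.4 [0.5391 0.1354 0.0482] yaw_y -10.9 F [0.32 0.85 0.13]
```

View pics/v2.png

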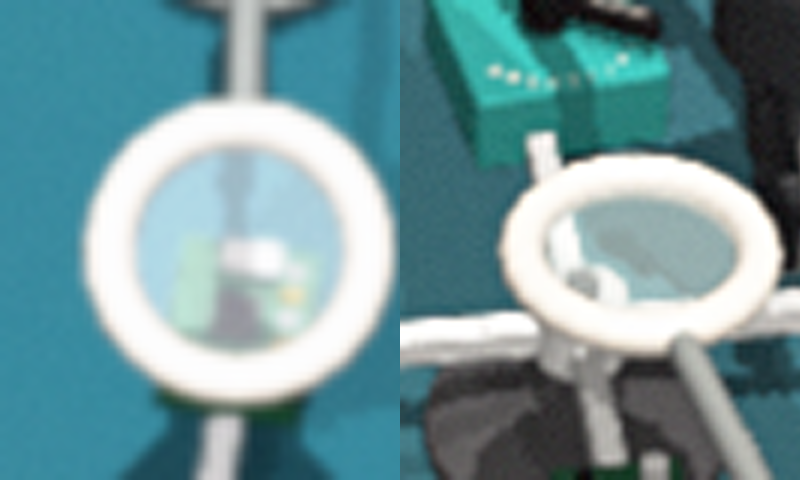

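The left panel (top camera) shows the ring centred at ~(239.5,250) with the board beneath it. The right panel (scene camera) shows the ring at ~(241.5,253.5). I triangulate the lens from these.

```bash
python3 - <<'E'
from h import *
a=shot('top');b=shot('scene')
for z in(.206,.215,.224): print(z,onz(a,[(248.5,120.8)],z)[0].round(4),onz(b,[(276.8,221.8)],z)[0].round(4))
for p in(onz(a,[(248.5,120.8)],.217)[0],onz(b,[(276.8,221.8)],.217)[0]):
    v=p[:2]-[.5694,.0307]; print(np.hypot(*v),np.degrees(np.arctan2(v[1],v[0])))
# hub in scene vs top for inter-camera offset
print(proj(b,(.5694,.0307,.092)))
E
```

```text
0.206 [0.6925 0.0105 0.206 ] [0.6801 0.0173 0.206 ]
0.215 [0.6907 0.0105 0.215 ] [0.6896 0.0136 0.215 ]
0.224 [0.6888 0.0105 0.224 ] [0.699 0.01  0.224]
0.12255160850762131 -9.486349452173183
0.12355459816885897 -8.319069161564398
[[265.73452875 226.57818911]]
```

The lens is at z ≈ 0.216, r = 0.1226, bearing ≈ −9.5° (top) to −8.5° (scene). The holder sits at −9.4°, so it is centred within about 1 mm and the hub has not shifted. Now I lift and go to the control box.

```bash
python3 -m jog '[[[0,0,-0.035],[0,0,0]],[[0,0,-0.07],[0,0,0]],[[0,0,-0.1],[0,0,0]]]' | grep -E 'pos|contact'
python3 st.py '(0.488,0.353,0.148)'
```

```text
tool_pos: [0.5403, 0.1352, 0.1501]
contact_force: [0.8, 1.2, -0.7]
8.8 [0.5403 0.1352 0.1501] yaw_y -10.9 F [ 0.79  1.17 -0.74]
tool shift [ 0.2039 -0.0925  0.0021]
```

```bash
python3 -m jog '[[[0.041,-0.0185,0],[0,0,-0.13]],[[0.082,-0.037,0],[0,0,-0.26]],[[0.122,-0.0555,0],[0,0,-0.39]],[[0.163,-0.074,0],[0,0,-0.52]],[[0.204,-0.0925,0],[0,0,-0.655]]]' | grep -E 'pos|contact'
python3 -m jog '[[[0,0,0],[0,0,0]]]' | grep contact
python3 st.py '(0.488,0.353,0.054)'; python3 - <<'E'
from h import *
d=shot('wrist'); im=d['image'].copy()
for p in((.464,.3005,.067),(.464+.062*.894,.3005+.062*.448,.067),(.488,.353,.054)):
    q=proj(d,p)[0]; print(q.round()); cv2.circle(im,tuple(int(x) for x in q),4,(0,0,255),1)
cv2.imwrite('pics/w2.png',im)
E
```

```text
tool_pos: [0.4872, 0.3548, 0.1486]
contact_force: [0.5, 0.0, -0.2]
contact_force: [0.6, -0.9, 0.9]
9.4 [0.4861 0.3575 0.1486] yaw_y 27.1 F [ 0.59 -0.89  0.89]
tool shift [-0.005  -0.0005  0.0945]
[198. 249.]
[277. 249.]
[256. 200.]
```

View pics/w2.png

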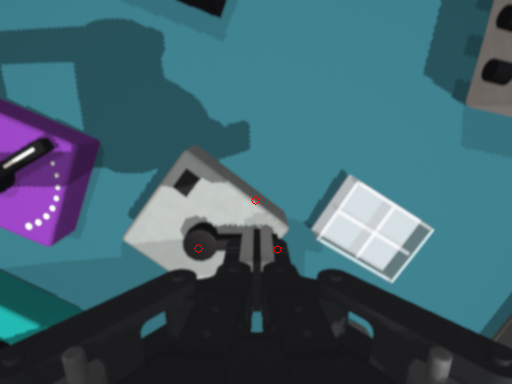

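The wrist view shows the box with the pointer hub at (200,240), while I predicted (198,249), roughly 6 mm off across the arm. The spot for the fingertips at (256,200) is clear. I check this against the box corners.

```bash
python3 - <<'E'
from h import *
d=shot('wrist'); im=d['image']
o=d['obs'];print(np.array(o['tool_pos']).round(4))
a=np.radians(-10.6);X=np.array([np.cos(a),np.sin(a)]);Y=np.array([-X[1],X[0]])
for i,j in((1,1),(1,-1),(-1,-1),(-1,1)):
    c=np.array([.464,.3]) + i*.055*X+j*.05*Y
    print(i,j,[proj(d,(*c,z))[0].round(0) for z in(.045,0)])
g=im.max(2); m=(g<75).astype(np.uint8); m[:215]=0;m[262:]=0;m[:,:178]=0;m[:,217:]=0
n,l,s,c=cv2.connectedComponentsWithStats(m); k=1+s[1:,4].argmax(); print('hub',s[k],c[k],[onz(d,[c[k]],z)[0].round(4) for z in(.06,.067,.075)])
bits=onz(d,[(373,230)],.02);print('bits',bits)
t=shot('top');gt=t['image'].max(2)
mt=(gt<90).astype(np.uint8); mt[:190]=0;mt[220:]=0;mt[:,:138]=0;mt[:,170:]=0
print('top dark visible',mt.sum())
E
```

```text
[0.4868 0.3553 0.1484]
1 1 [array([290., 229.]), array([286., 212.])]
1 -1 [array([222., 309.]), array([226., 283.])]
-1 -1 [array([119., 242.]), array([138., 223.])]
-1 1 [array([182., 150.]), array([194., 144.])]
hub [ 184  219   33   39 1005] [201.12736318 238.1721393 ] [array([0.463 , 0.3041, 0.06  ]), array([0.4628, 0.3074, 0.067 ]), array([0.4626, 0.3112, 0.075 ])]
bits [[0.60496889 0.365257   0.02      ]]
top dark visible 124
```

The box corners agree within ~3 px. The hub offset is just its visible side, so the pivot (0.464, 0.301) stands. I descend beside the arm and creep in.

```bash
python3 -m jog '[[[0,0,0.04],[0,0,0]],[[0,0,0.075],[0,0,0]],[[0,0,0.09],[0,0,0]],[[0,0,0.0945],[0,0,0]],[[0,0,0.0945],[0,0,0]]]' | grep -E 'pos|contact'
python3 -m jog '[[[-0.004,0,0],[0,0,0]],[[-0.008,0,0],[0,0,0]],[[-0.012,0,0],[0,0,0]],[[-0.016,0,0],[0,0,0]],[[-0.018,0,0],[0,0,0]]]' | grep -E 'pos|contact'
python3 st.py
```

```text
tool_pos: [0.488, 0.3525, 0.0541]
contact_force: [0.4, -0.3, -0.3]
tool_pos: [0.4961, 0.337, 0.0544]
contact_force: [-0.0, 1.2, 0.1]
10.55 [0.4961 0.337  0.0544] yaw_y 26.6 F [-0.02  1.22  0.11]
```

```bash
for i in 1 2; do python3 -m jog '[[[-0.0048,0.0017,0],[0,0,0.105]],[[-0.0098,0.0027,0],[0,0,0.209]],[[-0.0148,0.0034,0],[0,0,0.314]],[[-0.0199,0.0034,0],[0,0,0.419]],[[-0.0249,0.0030,0],[0,0,0.524]]]' | grep -E 'pos|contact'; done
python3 st.py; python3 - <<'E'
from h import *
o=ctrl.get_obs();v=np.array(o['tool_pos'])[:2]-[.464,.3005];print(np.hypot(*v),np.degrees(np.arctan2(v[1],v[0])))
E
```

```text
tool_pos: [0.5093, 0.3161, 0.0538]
contact_force: [0.0, 1.8, 0.5]
tool_pos: [0.5109, 0.291, 0.0539]
contact_force: [-0.0, 0.5, 0.3]
11.55 [0.5109 0.291  0.0539] yaw_y -33.7 F [-0.03  0.54  0.27]
0.04789112333084255 -11.394788825379749
```

```bash
python3 -m jog '[[[-0.0048,0.0017,0],[0,0,0.105]],[[-0.0098,0.0027,0],[0,0,0.209]],[[-0.0148,0.0034,0],[0,0,0.314]],[[-0.0182,0.0034,0],[0,0,0.384]]]' | grep -E 'pos|contact'
python3 -m jog '[[[-0.0012,0.0004,0],[0,0,0.026]],[[-0.0024,0.0008,0],[0,0,0.052]],[[-0.0036,0.0012,0],[0,0,0.079]]]' | grep -E 'pos|contact'
python3 -m jog '[[[-0.001,0,0],[0,0,0]],[[-0.002,0,0],[0,0,0]]]' | grep -E 'pos|contact'
python3 st.py
```

```text
tool_pos: [0.5038, 0.2738, 0.054]
contact_force: [0.2, 0.3, 0.4]
tool_pos: [0.5016, 0.271, 0.054]
contact_force: [1.1, 0.3, -0.2]
tool_pos: [0.5005, 0.2702, 0.0541]
contact_force: [4.7, 1.9, -1.9]
12.45 [0.5005 0.2702 0.0541] yaw_y -59.9 F [ 4.73  1.91 -1.9 ]
```

```bash
python3 -m jog '[[[-0.001,0,0],[0,0,0]],[[-0.002,0,0],[0,0,0]],[[-0.002,0,0],[0,0,0]]]' | grep -E 'pos|contact'
python3 st.py
python3 -m jog '[[[0.003,0,0],[0,0,0]],[[0.01,0,0],[0,0,0]],[[0.02,0,0],[0,0,0]]]' | grep -E 'contact'
python3 -m jog '[[[0,0,-0.04],[0,0,0]],[[0,0,-0.085],[0,0,0]],[[0,0,-0.13],[0,0,0]],[[0,0,-0.17],[0,0,0]]]' | grep -E 'contact'
python3 -m jog '[[[0.045,0,0],[0,0,0]],[[0.09,0,0],[0,0,0]],[[0.135,0,0],[0,0,0]],[[0.18,0,0],[0,0,0]],[[0.22,0,0],[0,0,0]]]' | grep -E 'pos|contact'
python3 - <<'E'
from h import *
import ang
ang.spokes(-9.7)
cv2.imwrite('pics/fin.png',cv2.resize(shot('top')['image'][95:245,120:300],None,fx=4,fy=4,interpolation=cv2.INTER_CUBIC))
E
```

```text
tool_pos: [0.5002, 0.27, 0.0544]
contact_force: [8.5, 3.7, -5.1]
12.75 [0.5002 0.27   0.0544] yaw_y -59.9 F [ 8.48  3.74 -5.15]
contact_force: [-0.9, 0.1, 0.3]
contact_force: [0.6, 0.2, 0.6]
tool_pos: [0.7074, 0.3903, 0.2229]
contact_force: [0.8, -0.6, -0.2]
back 173 board ang line -9.59 offset at hub mm -0.1 rmax 0.1253
right 172 board ang line -9.33 offset at hub mm 0.2 rmax 0.1248
left 223 board ang line -9.68 offset at hub mm 0.3 rmax 0.1348
```

View pics/fin.png

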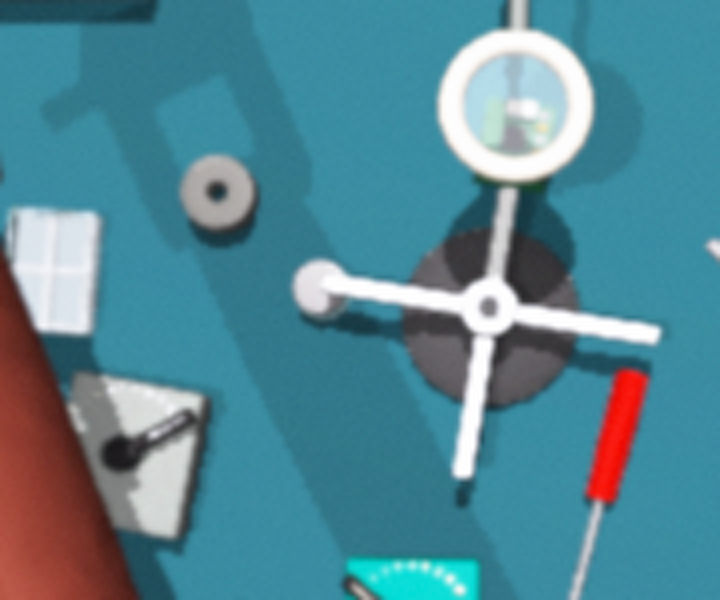

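The pointer now runs from (120,455) to (190,415), which is about −60° and on its stop. The board sits under the lens at (516,106). The foot at (489,306), the jar and the other things are where they were.

```bash
python3 -c "
from station import job
print(job.finish_job())"
```

```text
the job is handed in; nothing more can be done
None
```

The job is handed in: the board sits under the lens within about 1–2 mm by camera, the foot did not shift visibly, and the pointer is at its clockwise stop (pushing force rose to about 10 N there); I got no verdict back.

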